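# Turn the heat-colour wheel until blue fills its window

### The arm

A 6-joint arm with a two-finger parallel gripper is mounted at the origin on the work surface; the furniture and walls round the work are solid. World frame = base frame: x ahead of the robot, y to its left, z up, the work surface at z = 0. Lengths are in m, angles in degrees, forces in N, time in s.
With the tool pointing down it reaches from about 0.35 to 0.875 m from the base axis. Payload 4.2 kg.
Tool frame: the origin (TCP) lies at the very end of the fingers, on their centre line; the grasp point (between the pads) lies 19 mm behind it; z points along the fingers, y is the line along which they close (so a half turn about z gives the same grasp; the last joint's range is limited). The gripper opens to 87 mm and grips with 3 to 60 N. Pads are 19 mm wide; open, the fingers measure 117 mm over their backs; the gripper's body (75 mm by 190 mm) begins 51 mm behind the grasp point.
Start: joints at [82.999, 22.042, 0.453, 0, -68.411, -14.817], TCP at [0.232, 0.58, 0.223] pointing down, gripper open.
Joint ranges: [-179.83, 179.83], [-69.29, 118.12], [-61.27, 80.66], [-181.25, 117.63], [-171.15, -9.14], [-177.46, 177.46]. Speed limits (degrees/s): [159.86, 159.86, 180, 180, 180, 180].

### API

Orientations are given as a 3x3 rotation matrix whose columns are the frame's x, y, z axes.
In Python, from station import sense, cams, r gives the robot as it stands. The module is installed in compiled form; this text tells all that it offers.
- The arm moves only by the tool step_arm, never from a script. Its argument "targets" is text: rows parted by semicolons, each of 4 numbers parted by spaces: the shift along the tool's x, y, z in cm, then the turn about the tool's z in degrees. In form: x y z turn; .... A call has 1 to 12 rows; each row shifts and turns the commanded pose from where the row before left it, along the tool's axes as they then stand; what a row does not reach is not made up. A row lasts 1/12 s, in which the tool goes at most 41.7 mm and 7.16 degrees, less where a joint would pass 70% of its speed; a pose out of reach is approached as far as the arm can. A call with a gripper value outside its range is refused whole. "claw" is the finger opening in cm, from 0 to 8.7, set as the call begins (left out, the last holds). The fingers move at their own pace and stop on an object; the grip force is fixed at half the most. Time passes only in rows, so rows that do not move let the fingers close. It gives the time, the measured TCP pose, the force, the opening and the grip force at its end, in the units of the state.
- sense(): the state, without advancing time (a new reading comes with each control period).
- cams.capture(name): name is "scene" or "top" or "wrist"; returns a dict with "frame" (480x640x3 uint8, blue, green, red), "vertical_fov" (degrees; the focal length in pixels is half the picture's height over the tangent of half this angle, whatever the lens; pixels are square), "cx", "cy" (the principal point, pixels), "eye" and "rotation" of the camera in the world; the wrist camera has in their place "tool_from_camera" (4x4, takes a point from camera to tool coordinates, whose origin is the TCP and whose axes are the flange's). Camera axes: x right, y down, z forward; pixel columns grow to the right and rows downward; lengths in m; the calibration is good to about 2 mm. A picture is of the moment at which its call begins: read the wrist's pose just before it. There is no depth.
- r.finish_job(): hands the job in; it is judged then, once.
The state is a dict: "time_s": time; "joints": joint angles; "joint_velocities": joint speeds; "effort": joint torques, N m; "tcp_pos": TCP position; "ee_rot": TCP orientation; "wrist_force": force on the tool from outside, world axes, zero at the start; "moment": the same for the moment, N m; "gripper_width": opening from 0.0 (shut) to 1.0 (fully open); "gripper_force": force on a finger pad.
Only numpy, scipy, OpenCV 4.12 (cv2) and the standard library are available. Lean on these libraries where they do the work, as an engineer would, in place of code of your own. Each camera call takes 0.05 s, during which the arm holds its last target. There are 200 camera calls.

### The job

Set the heat-colour reference wheel to the blue temper colour: press a fingertip lightly on the open half of the wheel and drag it round, in as many strokes as it needs, until blue and no other colour shows in the window of the green cover. Press gently, leave the wheel standing still, and do not disturb the oil can, the brick, the spanner or the steel block.

Things in the scene. Friction and masses are not known exactly. Their poses are not given: they have to be found in the camera images.
- stand: The wheel's stand, fixed to the bench: a round grey foot 196 mm across, 18 mm high. Origin at the middle of its underside, on the wheel's axis; z up. A dark green half-round cover with the window roofs the wheel's half on the stand's +x side (within 91 degrees of +x). Four thin posts hold it, 90 mm from the axis, 42 and 84 degrees either side of +x. The other half lies open.
- window (a point): Centre of the window in the green cover, 65 mm from the axis along the stand's +x. The opening has a bright steel bezel and spans 52 to 78 mm from the axis and 13 degrees either side of the stand's +x. The cover is 20 to 96 mm from the axis, its underside 44.5 and its top 48 mm above the bench; bezel and screw heads rise to 51 mm.
- open_half (a point): Point on the stand at the middle of the wheel's open half, 55 mm from the axis along the stand's -x (roughly towards the robot), 38.5 mm above the bench, the height of the wheel's top at rest. It does not turn. The tall power hammer at the left of the bench is solid: from there, draw in to under 0.5 m from the robot's base before swinging across.
- blue_mark (a point): Point on the wheel's top face in the middle of the blue sector, 65 mm from the axis; it turns with the wheel. Blue alone shows in the window when this point is under the window's centre to within about 10 mm. Sectors are 45 degrees wide, counter-clockwise from above: blue, white, yellow, orange, bright red, dark red, brown, black.
- wheel_top (a point): Centre of the wheel's top face, on the axis, 38.5 mm above the bench at rest. The wheel is a disc 164 mm across, 8 mm thick; colours 40 to 80 mm from the axis, dark flat grip marks further in, and a hub cap of 16 mm radius, 3 mm high. The top is flat with nothing to grasp or catch on: it is turned by friction, and too light a touch slips.
- wheel (a joint): Angle of the wheel, rad, positive counter-clockwise from above; blue is centred in the window at 0 and at each whole turn (2 pi). It turns either way, up to two turns. Its bearing is stiff (0.2 N m, about 3.5 N at 60 mm radius), so it stays where it is left. It starts 1.2 to 3.1 rad from blue.
- spindle (a joint): How far the sprung wheel is pressed down, m: 0 at rest, 0.010 at its lower stop. It gives way straight down, from about 4 N at first to 10 N at the stop, wherever it is pressed, and rises again when let go. Past the stop it is hard and the force soars.
- oil_can: Copper oil can with a long spout, 80x126x171 mm, a bystander. Origin at the middle of its underside.
- brick: Tan firebrick, 101x121x57 mm, a bystander. Origin at the middle of its underside.
- spanner: Bright steel double-ended spanner lying flat, 42x197x8 mm, a bystander. Origin at the middle of its underside, long along its y.
- steel_block: Dark steel block, 50x50x38 mm, a bystander. Origin at the middle of its underside.

How it is judged:
By the outcome, as a careful person would: the job done as asked, in the order asked, and still so for the second after the job is handed in, with the robot touching nothing.
It also fails if it takes over 58 s, if anything falls off the work surface, if the arm or the gripper's body presses on something with over 40 N, if the wrist force passes 120 N, or if a joint passes its speed limit or range.

## Working session

There is one attempt and no reset: what is moved stays moved. The work goes in short steps, Python scripts to look and compute and a tool call to move; the robot and the scene stay as the last step left them, time stands still between calls to the robot, and variables do not carry over. Pictures are saved under pics/ and viewed, at most 10 in all, crops included, and the job is handed in when it is done.

Besides the shell and the picture viewer there is one more tool, called after ">>>" by a JSON object that holds its "method" and its "body". step_arm: Moves the arm, as the interface text tells. Its arguments: {"type":"object","properties":{"targets":{"type":"string"},"claw":{"type":"number"}},"required":["targets"]}

```bash
mkdir -p pics; cat > h.py <<'E'
import numpy as np, cv2
from station import sense, cams, r
def cap(n,fn=None):
    s=sense(); c=cams.capture(n)
    if fn: cv2.imwrite('pics/'+fn,c['frame'])
    if 'eye' in c: e=np.array(c['eye']);R=np.array(c['rotation'])
    else:
        T=np.array(c['tool_from_camera']);Q=np.array(s['ee_rot'])
        R=Q@T[:3,:3]; e=np.array(s['tcp_pos'])+Q@T[:3,3]
    f=240/np.tan(np.radians(c['vertical_fov'])/2)
    return c['frame'],e,R,f,c['cx'],c['cy']
def ray(C,u,v,z):
    _,e,R,f,cx,cy=C
    d=R@np.array([(u-cx)/f,(v-cy)/f,1]); return e+d*(z-e[2])/d[2]
def proj(C,p):
    _,e,R,f,cx,cy=C
    q=R.T@(np.array(p)-e); return np.array([cx+f*q[0]/q[2],cy+f*q[1]/q[2]])
E
python3 - <<'E'
from h import *
s=sense();print(s['time_s'],s['tcp_pos'],s['ee_rot'],s['wrist_force'])
for n in('top','scene'):
    C=cap(n,n+'1.png');print(n,C[1:])
E
```

```text
0.0 [0.23201841 0.57968054 0.22147257] [[ 9.28319160e-01 -3.71783549e-01 -7.27557272e-04]
 [-3.71784248e-01 -9.28316840e-01 -2.07803329e-03]
 [ 9.71749255e-05  2.19957245e-03 -9.99997576e-01]] [-0.30730218  0.03318886  0.0872877 ]
top (array([0.4858682 , 0.02543653, 1.06464125]), array([[ 0.02618596, -0.99802206,  0.0571513 ],
       [-0.99944504, -0.02496008,  0.02205931],
       [-0.02058918, -0.05769723, -0.99812179]]), np.float64(500.3367115774694), 323.07668525962686, 245.09674089561653)
scene (array([ 0.47194052, -0.58439742,  1.18824639]), array([[ 9.94678382e-01, -9.02239217e-02,  4.97449542e-02],
       [-1.03026362e-01, -8.74300320e-01,  4.74325330e-01],
       [ 6.96537912e-04, -4.76926194e-01, -8.78943070e-01]]), np.float64(606.5676486167063), 315.84122781388277, 238.40982914348174)
```

View pics/top1.png

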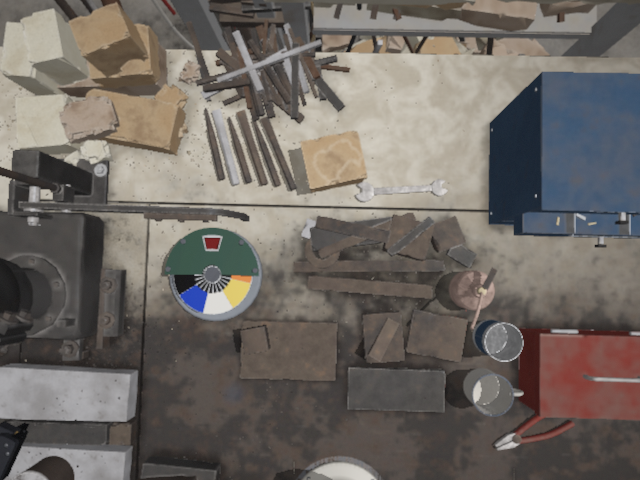

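View pics/scene1.png

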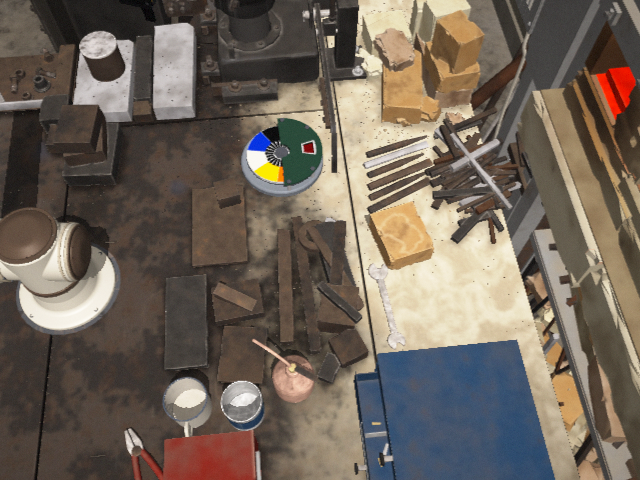

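```bash
cat >> h.py <<'E'
from scipy.optimize import least_squares
def wheel(C,roi,ctr=None):
    im=C[0]; x0,x1,y0,y1=roi
    hsv=cv2.cvtColor(im,cv2.COLOR_BGR2HSV)
    def mask(lo,hi):
        m=cv2.inRange(hsv,np.array(lo),np.array(hi)); k=np.zeros_like(m);k[y0:y1,x0:x1]=m[y0:y1,x0:x1]
        n,l,st,ce=cv2.connectedComponentsWithStats(k)
        if n<2: return k*0
        i=1+np.argmax(st[1:,4]); return (l==i).astype(np.uint8)*255
    def pts(m,z):
        v,u=np.nonzero(m); return np.array([ray(C,a,b,z)[:2] for a,b in zip(u,v)])
    g=mask((60,60,25),(95,255,130)); b=mask((105,150,80),(130,255,255)); y=mask((20,120,150),(32,255,255))
    res={}
    if ctr is None:
        hull=cv2.convexHull(cv2.findContours(g,0,2)[0][0] if 0 else np.vstack(cv2.findContours(g,0,2)[0]))[:,0]
        H=np.array([ray(C,u,v,.048)[:2] for u,v in hull])
        f=least_squares(lambda p:np.hypot(*(H-p[:2]).T)-.096,H.mean(0),loss='soft_l1',f_scale=.001)
        ctr=f.x; res['fitres']=np.round(f.fun,4)
    res['ctr']=ctr
    gp=pts(g,.048)
    res['stand_x_deg']=np.degrees(np.arctan2(*(gp.mean(0)-ctr)[::-1])); res['garea']=len(gp)
    for n,m in(('blue',b),('yellow',y)):
        p=pts(m,.0385)
        if len(p)>20:
            d=p-ctr; a=np.unwrap(np.arctan2(d[:,1],d[:,0])); a=a[0]+np.angle(np.exp(1j*(a-a[0])))
            res[n]=(len(p),np.degrees([np.percentile(a,1),np.percentile(a,99)]),np.hypot(*d.T).max())
    return res
E
python3 - <<'E'
from h import *
for n,roi in(('top',(150,275,215,330)),('scene',(230,335,105,205))):
    C=cap(n); print(n,wheel(C,roi))
    hub={'top':(212,275),'scene':(281,152)}[n]; win={'top':(212,243),'scene':(308,148)}[n]
    print(ray(C,*hub,.0415),ray(C,*win,.0385))
C=cap('top'); print('hammer px',[ray(C,u,v,0).round(3) for u,v in((125,340),(105,215),(125,270),(250,215),(110,165),(135,420))])
E
```

```text
top {'fitres': array([ 0.0004,  0.0001,  0.0007,  0.0005, -0.0001, -0.0004, -0.0004,
       -0.0007, -0.0011, -0.0011, -0.002 , -0.0021, -0.022 , -0.0013,
       -0.0012, -0.0004, -0.0005, -0.0002, -0.    , -0.0009, -0.0003,
       -0.    ,  0.0004,  0.0003,  0.0003,  0.0004]), 'ctr': array([0.47726803, 0.27458247]), 'stand_x_deg': np.float64(1.7671662296708102), 'garea': 2761, 'blue': (416, array([122.85744138, 165.52938649]), np.float64(0.07825090625905705)), 'yellow': (397, array([-143.06323885, -101.97121852]), np.float64(0.07756833472357254))}
[0.47734016 0.27424189 0.0415    ] [0.54322361 0.27754758 0.0385    ]
scene {'fitres': array([ 0.0012,  0.0008,  0.0009,  0.0005,  0.0005, -0.0008, -0.0003,
       -0.0002, -0.0003, -0.0005, -0.0003, -0.0001,  0.    , -0.0002,
        0.0009,  0.0005,  0.0007,  0.0002,  0.0001, -0.0028, -0.0352,
       -0.0021,  0.0009]), 'ctr': array([0.47870596, 0.26989478]), 'stand_x_deg': np.float64(-2.4372200909691353), 'garea': 1813, 'blue': (277, array([121.40602984, 165.16670895]), np.float64(0.0802052648170546)), 'yellow': (318, array([-146.26606812, -100.0619575 ]), np.float64(0.07886970683619665))}
[0.47966573 0.27073091 0.0415    ] [0.54357617 0.27801746 0.0385    ]
hammer px [array([0.334, 0.465, 0.   ]), array([0.6  , 0.521, 0.   ]), array([0.483, 0.472, 0.   ]), array([0.608, 0.207, 0.   ]), array([0.709, 0.516, 0.   ]), array([0.168, 0.435, 0.   ])]
```

>>> {"method": "step_arm", "body": {"targets": "0.4 3.3 0 0;0.4 3.3 0 0;0.4 3.3 0 0;0.4 3.3 0 0;0.4 3.3 0 0;2.9 1.4 0 0;2.9 1.4 0 0;2.9 1.4 0 0;2.9 1.4 0 0;2.9 1.4 0 0;2.8 0 0 0;2.8 0 0 0", "claw": 0}}

```text
time_s: 1.25
tcp_pos: [0.3509, 0.2785, 0.223]
ee_rot: [[0.928, -0.372, 0.001], [-0.372, -0.928, 0.001], [0.0, -0.001, -1.0]]
wrist_force: [0.3, 0.9, 0.2]
gripper_width: 0.174
gripper_force: 0.0
```

```bash
python3 - <<'E'
from h import *
C=cap('wrist','w1.png'); s=sense(); print(s['time_s'],s['tcp_pos'],s['wrist_force'],s['joint_velocities'],s['joints'])
print(wheel(C,(0,640,0,480)))
for p in((.478,.273,.0415),(.543,.276,.0385)): print(proj(C,p))
E
```

```text
1.3 [0.35410884 0.27807768 0.22285874] [ 3.91519387 -1.56614722  1.14479547] [ 4.3057027  -0.8051946  -1.4129102  -1.3432811   0.24306421 -8.13730778] [ 58.99974764   4.6817411  -22.78680537   0.10716119 -62.48553972
   8.98157255]
{'fitres': array([-0.0265, -0.0316, -0.0759, -0.075 , -0.0738, -0.0678, -0.0273,
       -0.014 , -0.0018, -0.0001,  0.0003,  0.0005,  0.0003,  0.0003,
        0.0007,  0.0004,  0.0005,  0.0005,  0.0004,  0.0004,  0.0004,
        0.0004,  0.0003,  0.0002, -0.0002]), 'ctr': array([0.47891592, 0.27243775]), 'stand_x_deg': np.float64(46.349847744093694), 'garea': 9108, 'blue': (2068, array([123.81698404, 166.07169421]), np.float64(0.0799590856584284)), 'yellow': (2295, array([-145.46897248, -102.54999305]), np.float64(0.07873612266217815))}
[273.35203513  88.30563279]
[240.84185973  16.16819351]
```

View pics/w1.png

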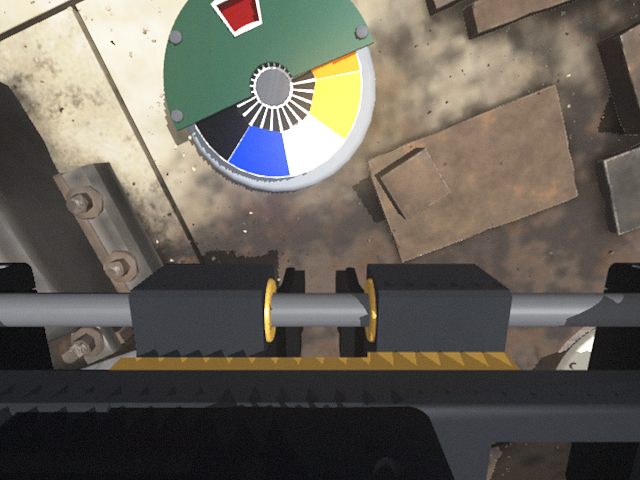

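>>> {"method": "step_arm", "body": {"targets": "2.4 0.4 0 0;2.4 0.4 0 0;2.4 0.4 0 0;2.4 0.3 0 0;0 0 4 6.7;0 0 4 6.7;0 0 4 6.6;0 0 0 0;0 0 0 0;0 0 0 0", "claw": 0}}

```text
time_s: 2.13
tcp_pos: [0.435, 0.2315, 0.1045]
ee_rot: [[0.748, -0.664, 0.003], [-0.664, -0.748, 0.002], [0.001, -0.003, -1.0]]
wrist_force: [0.6, 0.6, 1.1]
gripper_width: 0.011
gripper_force: 0.0
```

```bash
python3 - <<'E'
from h import *
s=sense(); print(s['time_s'],s['tcp_pos'],s['ee_rot'],s['wrist_force'],s['joint_velocities'],s['gripper_width'])
c=np.array([.4785,.2727]); d=s['tcp_pos'][:2]-c; print(np.hypot(*d),np.degrees(np.arctan2(d[1],d[0]))%360)
C=cap('scene','s2.png'); cv2.imwrite('pics/s2c.png',cv2.resize(C[0][80:260,180:400],None,fx=3,fy=3))
E
```

```text
2.1333 [0.43503129 0.23151246 0.10454412] [[ 0.74770384 -0.66402563  0.00298979]
 [-0.66403143 -0.74770275  0.00169076]
 [ 0.00111276 -0.0032495  -0.9999941 ]] [0.64560389 0.5847789  1.06789835] [ 0.18576479 -1.70198218  1.18357486 -0.21455068  0.38171199 -0.57631568] 0.011393459379143192
0.05988273340116352 223.45646362230426
```

View pics/s2c.png

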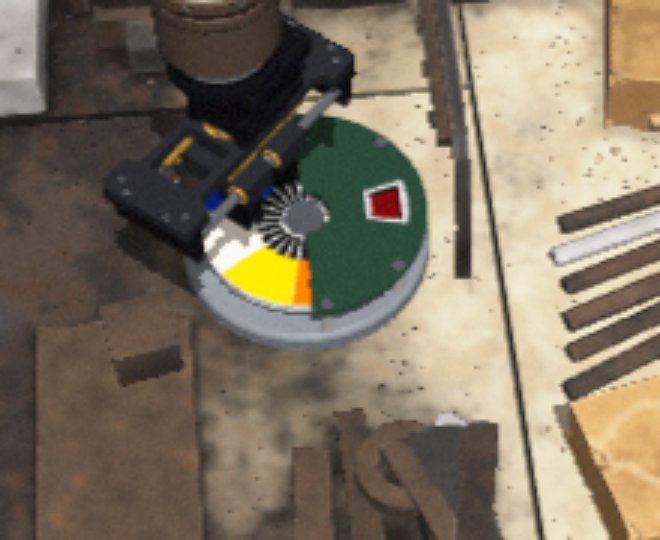

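>>> {"method": "step_arm", "body": {"targets": "0.6 0 2.5 0;0 0 2.5 0;0 0 0.8 0;0 0 0.4 0;0 0 0.3 0;0 0 0.3 0;0 0 0.2 0;0 0 0 0;0 0 0 0;0 0 0 0"}}

```text
time_s: 3.02
tcp_pos: [0.4391, 0.2273, 0.0344]
ee_rot: [[0.746, -0.666, 0.003], [-0.666, -0.746, 0.002], [0.001, -0.003, -1.0]]
wrist_force: [-0.9, -0.8, 6.1]
gripper_width: 0.007
gripper_force: 3.1
```

>>> {"method": "step_arm", "body": {"targets": "0 0 0.25 0;0 0 0 0;-0.52 -0.02 0 5;-0.52 -0.02 0 5;-0.52 -0.02 0 5;-0.52 -0.02 0 5;-0.52 -0.02 0 5;-0.52 -0.02 0 5;-0.52 -0.02 0 5;-0.52 -0.02 0 5;-0.52 -0.02 0 5;-0.52 -0.02 0 5"}}

```text
time_s: 4.02
tcp_pos: [0.4182, 0.2724, 0.0318]
ee_rot: [[-0.035, -0.999, 0.001], [-0.999, 0.035, -0.0], [0.0, -0.001, -1.0]]
wrist_force: [-1.4, -3.5, 7.4]
gripper_width: 0.003
gripper_force: 3.8
```

```bash
python3 - <<'E'
from h import *
s=sense(); print(s['time_s'],s['wrist_force'])
c=np.array([.4785,.2727]); d=s['tcp_pos'][:2]-c; print(s['tcp_pos'],np.hypot(*d),np.degrees(np.arctan2(d[1],d[0]))%360)
C=cap('scene'); print(wheel(C,(230,335,105,205),c))
C=cap('top','t2.png'); print(wheel(C,(150,275,215,330),c))
a=cv2.resize(C[0][205:335,140:285],None,fx=3,fy=3); cv2.imwrite('pics/t2c.png',a)
E
```

```text
4.0167 [-1.35077237 -3.4528445   7.37103428]
[0.41815392 0.27244028 0.03181325] 0.06034663602763717 180.24659301918066
{'ctr': array([0.4785, 0.2727]), 'stand_x_deg': np.float64(-23.857450726867857), 'garea': 1417, 'blue': (39, array([ 90.73131367, 122.58786883]), np.float64(0.04762573316035546)), 'yellow': (214, array([176.14096967, 216.99282099]), np.float64(0.08154591366917512))}
{'ctr': array([0.4785, 0.2727]), 'stand_x_deg': np.float64(-5.022308092772238), 'garea': 2152, 'blue': (66, array([ 90.60708327, 100.44741819]), np.float64(0.07930736761481588)), 'yellow': (86, array([-167.83146034, -150.07932272]), np.float64(0.07652032472049534))}
```

View pics/t2c.png

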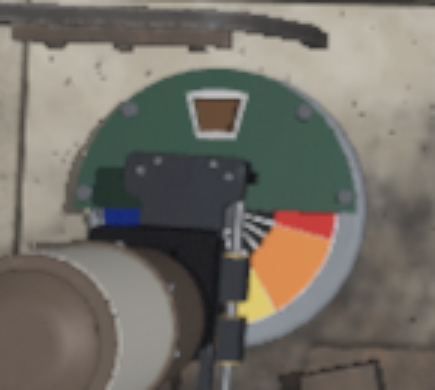

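>>> {"method": "step_arm", "body": {"targets": "-0.52 -0.02 0.08 5;-0.52 -0.02 0 5;-0.52 -0.02 0 5;-0.52 -0.02 0 5;-0.52 -0.02 0 5;-0.52 -0.02 0 5;-0.52 -0.02 0 5;-0.52 -0.02 0 5;-0.52 -0.02 0 5;-0.52 -0.02 0 5;0 0 0 0"}}

```text
time_s: 5.03
tcp_pos: [0.441, 0.3195, 0.0313]
ee_rot: [[-0.787, -0.617, 0.002], [-0.617, 0.787, 0.003], [-0.003, 0.001, -1.0]]
wrist_force: [-5.4, 1.2, 7.2]
gripper_width: 0.008
gripper_force: 4.0
```

>>> {"method": "step_arm", "body": {"targets": "0 0 -1 0;0 0 -2 0;0 0 -2 0;0 0 0 0"}}

```text
time_s: 5.37
tcp_pos: [0.4428, 0.3199, 0.0842]
ee_rot: [[-0.785, -0.62, 0.007], [-0.619, 0.785, 0.006], [-0.009, 0.001, -1.0]]
wrist_force: [0.3, 1.7, -0.0]
gripper_width: 0.006
gripper_force: 0.0
```

```bash
python3 - <<'E'
from h import *
s=sense(); print(s['time_s'],s['wrist_force'])
c=np.array([.4785,.2727]); d=s['tcp_pos'][:2]-c; print(s['tcp_pos'],np.hypot(*d),np.degrees(np.arctan2(d[1],d[0]))%360)
C=cap('scene','s3.png'); print(wheel(C,(230,335,105,205),c))
a=cv2.resize(C[0][100:215,215:345],None,fx=4,fy=4)
C=cap('top','t3.png'); print(wheel(C,(150,275,215,330),c))
b=cv2.resize(C[0][215:330,150:280],None,fx=3,fy=3)
a=cv2.resize(a,(390,345)); cv2.imwrite('pics/c3.png',np.hstack([a,b]))
E
```

```text
5.3667 [ 0.34690261  1.71761321 -0.04882019]
[0.4427684  0.31993098 0.08422777] 0.05922425743288913 127.1085620617771
{'ctr': array([0.4785, 0.2727]), 'stand_x_deg': np.float64(-15.9147209830675), 'garea': 1661, 'yellow': (284, array([116.87309677, 162.39007858]), np.float64(0.07974538432321256))}
{'ctr': array([0.4785, 0.2727]), 'stand_x_deg': np.float64(-12.37274896250994), 'garea': 2094, 'yellow': (95, array([145.88886607, 158.74225166]), np.float64(0.07860674152599667))}
```

View pics/c3.png

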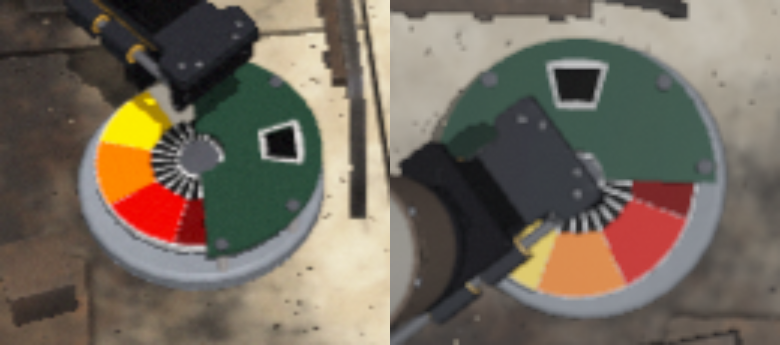

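>>> {"method": "step_arm", "body": {"targets": "0.73 -0.04 0 -7;0.73 -0.04 0 -7;0.73 -0.04 0 -7;0.73 -0.04 0 -7;0.73 -0.04 0 -7;0.73 -0.04 0 -7;0.73 -0.04 0 -7;0.73 -0.04 0 -7;0.73 -0.04 0 -7;0.73 -0.04 0 -7;0.73 -0.04 0 -7;0 0 0 0"}}

```text
time_s: 6.47
tcp_pos: [0.4224, 0.2437, 0.0786]
ee_rot: [[0.426, -0.905, -0.002], [-0.905, -0.426, -0.002], [0.001, 0.002, -1.0]]
wrist_force: [-0.1, -0.5, -0.2]
gripper_width: 0.008
gripper_force: 0.0
```

>>> {"method": "step_arm", "body": {"targets": "0 0 2.5 0;0 0 1.0 0;0 0 0.6 0;0 0 0.3 0;0 0 0.3 0;0 0 0.3 0;0 0 0 0;0 0 0 0;0 0 0 0"}}

```text
time_s: 7.22
tcp_pos: [0.4217, 0.2441, 0.0299]
ee_rot: [[0.424, -0.906, -0.002], [-0.906, -0.424, -0.003], [0.001, 0.003, -1.0]]
wrist_force: [-4.8, -3.2, 9.1]
gripper_width: 0.003
gripper_force: 4.3
```

```bash
python3 - <<'E'
from h import *
s=sense(); print(s['time_s'],s['wrist_force'])
c=np.array([.4785,.2727]); d=s['tcp_pos'][:2]-c; R=s['ee_rot'];print(s['tcp_pos'],np.hypot(*d),np.degrees(np.arctan2(d[1],d[0]))%360,np.degrees(np.arctan2(R[1][1],R[0][1]))%360)
E
```

```text
7.2167 [-4.77008364 -3.17061788  9.1388708 ]
[0.42167387 0.24412965 0.02993468] 0.06360404421000838 206.69177623142724 205.08969608616164
```

>>> {"method": "step_arm", "body": {"targets": "0 0 -0.12 0;-0.53 -0.03 0 5;-0.53 -0.03 0 5;-0.53 -0.03 0 5;-0.53 -0.03 0 5;-0.53 -0.03 0 5;-0.53 -0.03 0 5;-0.53 -0.03 0 5;-0.53 -0.03 0 5;-0.53 -0.03 0 5;0 0 0 0;0 0 0 0"}}

```text
time_s: 8.22
tcp_pos: [0.4203, 0.2917, 0.0313]
ee_rot: [[-0.34, -0.94, -0.001], [-0.94, 0.34, -0.001], [0.002, 0.001, -1.0]]
wrist_force: [-6.4, 0.4, 6.9]
gripper_width: 0.006
gripper_force: 4.0
```

```bash
cat > look.py <<'E'
from h import *
import sys
s=sense(); print(s['time_s'],s['wrist_force'])
c=np.array([.4785,.2727]); d=s['tcp_pos'][:2]-c; R=s['ee_rot'];print(s['tcp_pos'],np.hypot(*d),np.degrees(np.arctan2(d[1],d[0]))%360,np.degrees(np.arctan2(R[1][1],R[0][1]))%360)
C=cap('scene'); print(wheel(C,(230,335,105,205),c))
a=cv2.resize(C[0][100:215,215:345],(390,345))
C=cap('top'); print(wheel(C,(150,275,215,330),c))
b=cv2.resize(C[0][215:330,150:280],None,fx=3,fy=3)
cv2.imwrite('pics/'+sys.argv[1],np.hstack([a,b]))
E
python3 look.py c4.png
```

```text
8.2167 [-6.42571728  0.39254387  6.8838211 ]
[0.42032538 0.29170646 0.03128648] 0.06120074864736026 161.9070595019863 160.09384906707547
{'ctr': array([0.4785, 0.2727]), 'stand_x_deg': np.float64(-22.968810356875764), 'garea': 1467, 'blue': (83, array([-5.58334464, 16.60900321]), np.float64(0.07724517491688287)), 'yellow': (35, array([100.40910689, 120.70053378]), np.float64(0.05780494848784544))}
{'ctr': array([0.4785, 0.2727]), 'stand_x_deg': np.float64(-3.130014060549538), 'garea': 2229, 'blue': (128, array([-6.32076345, 15.50824464]), np.float64(0.07728181987754794))}
```

View pics/c4.png

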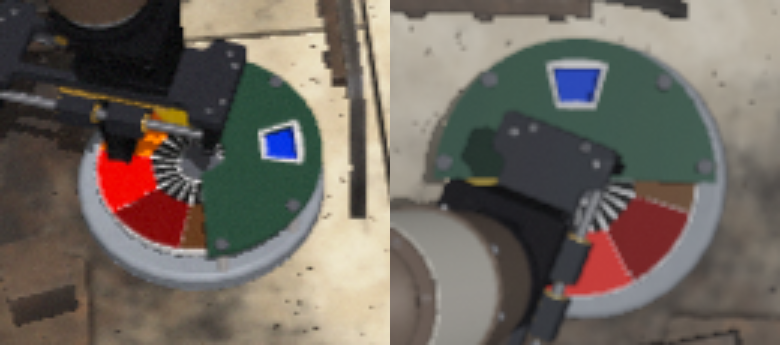

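>>> {"method": "step_arm", "body": {"targets": "0 0 -1 0;0 0 -2.5 0;0 0 -3 0;0 3 -3 0;0 3 -2 0;0 3 0 0;0 2 0 0;0 0 0 0;0 0 0 0"}}

```text
time_s: 9.07
tcp_pos: [0.318, 0.3297, 0.146]
ee_rot: [[-0.337, -0.941, 0.001], [-0.941, 0.338, 0.002], [-0.002, -0.001, -1.0]]
wrist_force: [0.5, 0.1, -0.2]
gripper_width: 0.005
gripper_force: 0.0
```

```bash
cat > red.py <<'E'
from h import *
s=sense();print(s['time_s'],s['tcp_pos'])
c=np.array([.4785,.2727])
for n in('top','scene','wrist'):
    C=cap(n)
    # walk rings at r=50..76, sample hue against angle on the open half
    hsv=cv2.cvtColor(C[0],cv2.COLOR_BGR2HSV).astype(int)
    out=[]
    for a in range(96,272,2):
        px=[]
        for rr in(.05,.056,.062,.068):
            u,v=proj(C,[*(c+rr*np.array([np.cos(np.radians(a)),np.sin(np.radians(a))])),.0385]).round().astype(int)
            if 0<=u<640 and 0<=v<480: px.append(hsv[v,u])
        if px: m=np.median(px,axis=0).astype(int); out.append(f'{a}:{m[0]},{m[2]}')
    print(n,' '.join(out))
C=cap('top');a=cv2.resize(C[0][215:330,150:280],(390,345));C=cap('scene')
cv2.imwrite('pics/c5.png',np.hstack([cv2.resize(C[0][100:215,215:345],(390,345)),a]))
E
python3 red.py
```

```text
9.0667 [0.31797192 0.32973625 0.14603159]
top 96:25,222 98:25,222 100:25,222 102:25,222 104:25,222 106:25,222 108:25,222 110:24,222 112:25,222 114:25,222 116:23,219 118:19,218 120:13,219 122:13,219 124:13,219 126:13,219 128:13,219 130:13,219 132:13,219 134:13,219 136:13,219 138:13,219 140:13,219 142:13,220 144:13,219 146:13,219 148:13,219 150:13,220 152:13,220 154:13,220 156:13,220 158:13,220 160:12,216 162:8,205 164:0,197 166:0,197 168:1,197 170:1,197 172:1,197 174:0,197 176:0,197 178:0,197 180:1,198 182:1,198 184:1,198 186:1,198 188:1,198 190:1,198 192:0,198 194:1,198 196:1,198 198:1,198 200:1,198 202:1,198 204:0,198 206:0,198 208:0,185 210:89,126 212:0,120 214:179,119 216:0,121 218:0,122 220:89,121 222:89,121 224:89,122 226:0,122 228:0,122 230:89,122 232:179,122 234:179,122 236:179,122 238:89,121 240:0,122 242:0,122 244:0,122 246:0,122 248:0,122 250:89,122 252:0,122 254:0,143 256:6,130 258:12,107 260:12,107 262:12,107 264:12,107 266:12,107 268:12,93 270:47,80
scene 96:28,252 98:28,252 100:28,252 102:28,252 104:28,252 106:28,252 108:28,252 110:28,252 112:28,252 114:28,252 116:28,25
[... 1045 characters left out ...]
6:24,255 138:24,255 140:24,255 142:24,255 144:24,255 146:24,255 148:24,255 150:24,255 152:24,255 154:24,255 156:24,255 158:24,255 160:24,255 162:24,255 164:19,255 166:1,255 168:1,255 170:1,255 172:1,255 174:1,255 176:1,255 178:1,255 180:1,255 182:1,255 184:1,255 186:1,255 188:1,255 190:1,255 192:1,255 194:1,255 196:1,255 198:1,255 200:1,255 202:1,255 204:1,255 206:1,255 208:1,255 210:0,234 212:0,210 214:0,209 216:0,207 218:0,209 220:0,205 222:0,207 224:0,207 226:0,206 228:0,205 230:0,203 232:0,205 234:0,203 236:1,203 238:0,204 240:0,201 242:0,201 244:0,204 246:1,200 248:0,200 250:0,200 252:0,199 254:0,197 256:13,140 258:13,168 260:13,166 262:13,166 264:13,164 266:13,165 268:12,165 270:12,118
```

View pics/c5.png

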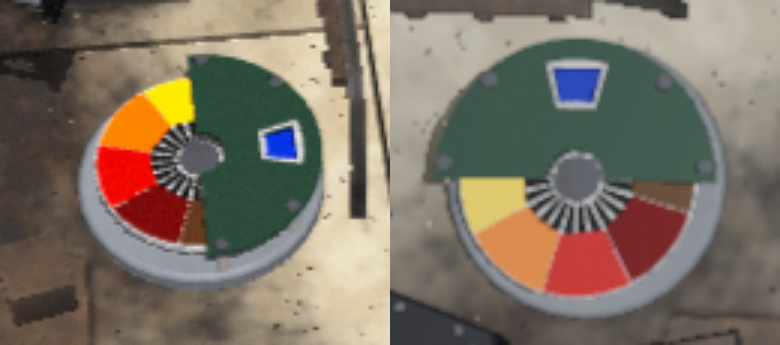

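```bash
python3 - <<'E'
from h import *
for n,A,B,W in(('top',(168,269),(254.3,270.7),(577-390,88)),('scene',(282.7,120),(289,181),(281,143))):
    C=cap(n); a=ray(C,*A,.05)[:2];b=ray(C,*B,.05)[:2]
    d=a-b; print(n,'stand_x',np.degrees(np.arctan2(d[1],d[0]))-90,'sep',np.hypot(*d),'(179)')
    ex=np.array([d[1],-d[0]])/np.hypot(*d); c=(a+b)/2-ex*.09*np.cos(np.radians(84)); print('ctr',c)
    hsv=cv2.cvtColor(C[0],cv2.COLOR_BGR2HSV); roi={'top':(150,275,215,330),'scene':(230,335,105,205)}[n]
    # sector borders through radial samples about this view's own centre
    k=lambda a,rr:hsv[tuple(proj(C,[*(c+rr*np.array([np.cos(a),np.sin(a)])),.0385]).round().astype(int)[::-1])].astype(int)
    A=np.radians(np.arange(150,225,.5)); red=[t for t in A if np.median([(k(t,q)[0]<6 or k(t,q)[0]>174)*(k(t,q)[2]>180)*(k(t,q)[1]>150) for q in(.05,.055,.06,.065,.07)])>.5]
    print('red',np.degrees([red[0],red[-1]]),'blue centre',np.degrees((red[0]+red[-1])/2)-180)
    b=cv2.inRange(hsv,np.array((105,150,80)),np.array((130,255,255)));v,u=np.nonzero(b[roi[2]:roi[3],roi[0]:roi[1]]);
    for z in(.0445,.051):
        p=ray(C,u.mean()+roi[0],v.mean()+roi[2],z)[:2]-c; print('window',z,np.hypot(*p),np.degrees(np.arctan2(p[1],p[0])))
E
```

```text
top stand_x 0.3695759860254242 sep 0.17657598620649279 (179)
ctr [0.47841302 0.27442662]
red [165.5 207. ] blue centre 6.250000000000028
window 0.0445 0.06603173307241171 1.7152040603182397
window 0.051 0.0656301908289354 0.32943453697456665
scene stand_x 0.20640624420089182 sep 0.1756821943139571 (179)
ctr [0.48169465 0.27008221]
red [164. 207.] blue centre 5.5
window 0.0445 0.06282545604750987 3.9085492391664567
window 0.051 0.0622705576515932 -0.5502046402332239
```

>>> {"method": "step_arm", "body": {"targets": "0 -3 0 0;0 -3 2 0;0 -3 3 0;0 -2 3 0;0 0 1.5 0;0 0 0.7 0;0 0 0.4 0;0 0 0.3 0;0 0 0.3 0;0 0 0.2 0;0 0 0 0;0 0 0 0"}}

```text
time_s: 10.42
tcp_pos: [0.4214, 0.292, 0.0334]
ee_rot: [[-0.338, -0.941, 0.001], [-0.941, 0.338, 0.001], [-0.001, -0.001, -1.0]]
wrist_force: [-0.7, -4.7, 7.4]
gripper_width: 0.007
gripper_force: 3.3
```

>>> {"method": "step_arm", "body": {"targets": "0 0 0.15 0;-0.21 0 0 2;-0.21 0 0 2;-0.21 0 0 2;0 0 0 0;0 0 0 0;0 0 -1 0;0 0 -2.5 0;0 0 -3 0;0 3 -3 0;0 3 -2 0;0 3 0 0"}}

```text
time_s: 11.42
tcp_pos: [0.344, 0.3403, 0.1506]
ee_rot: [[-0.435, -0.9, 0.007], [-0.9, 0.435, 0.012], [-0.013, -0.001, -1.0]]
wrist_force: [0.4, 1.2, -0.0]
gripper_width: 0.002
gripper_force: 0.0
```

>>> {"method": "step_arm", "body": {"targets": "0 2 0 0;0 0 0 0;0 0 0 0;0 0 0 0"}}

```text
time_s: 11.75
tcp_pos: [0.3252, 0.3458, 0.1453]
ee_rot: [[-0.435, -0.901, 0.001], [-0.901, 0.435, 0.002], [-0.002, 0.0, -1.0]]
wrist_force: [-0.3, 0.1, -0.4]
gripper_width: 0.004
gripper_force: 0.0
```

```bash
python3 - <<'E'
from h import *
s=sense();print(s['time_s'],s['tcp_pos'],s['wrist_force'])
for n,c,r0 in(('top',(.47841,.27443),6.25),('scene',(.48169,.27008),5.5)):
    C=cap(n,n+'6.png'); c=np.array(c); hsv=cv2.cvtColor(C[0],cv2.COLOR_BGR2HSV)
    k=lambda a,rr:hsv[tuple(proj(C,[*(c+rr*np.array([np.cos(a),np.sin(a)])),.0385]).round().astype(int)[::-1])].astype(int)
    A=np.radians(np.arange(140,225,.5)); red=[t for t in A if np.median([(k(t,q)[0]<6 or k(t,q)[0]>174)*(k(t,q)[2]>180)*(k(t,q)[1]>150) for q in(.05,.055,.06,.065,.07)])>.5]
    print(n,'red',np.degrees([red[0],red[-1]]),'blue centre',np.degrees((red[0]+red[-1])/2)-180)
a=cv2.imread('pics/top6.png');b=cv2.imread('pics/scene6.png')
cv2.imwrite('pics/c6.png',np.hstack([cv2.resize(b[100:215,215:345],(390,345)),cv2.resize(a[215:330,150:280],(390,345))]))
E
```

```text
11.75 [0.3251503  0.34584853 0.14534698] [-0.25051296  0.06657674 -0.35452649]
top red [158.5 200.5] blue centre -0.5
scene red [158.  200.5] blue centre -0.75
```

View pics/c6.png

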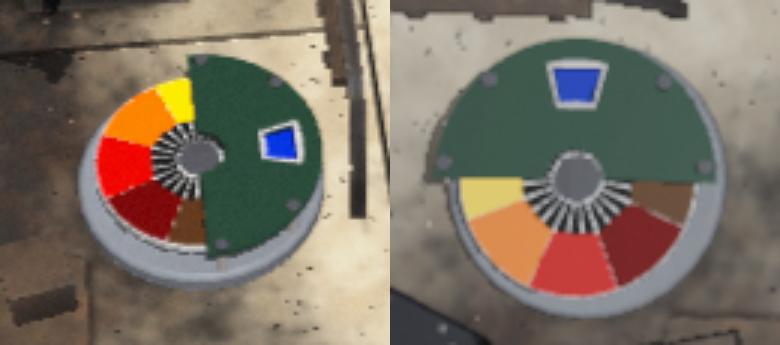

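The window shows only blue. The blue centre measures about -0.6°, against a stand axis at about 0.4°, so it is well inside tolerance. The arm is clear of everything, so I'm handing the job in.

```bash
python3 -c "
from station import r
print(r.finish_job())"
```

```text
the job is handed in; nothing more can be done
None
```

The wheel is set to blue: only blue shows in the window, about 1° off centre by my measurement. I drew the arm clear, and handed the job in at about 12 s without going near the oil can, brick, spanner or steel block.

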